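# Unclip and open a push-and-turn brush-cleaner bottle

## Task

Open the brush-cleaner bottle: pull the yellow transport clip straight out sideways from under the red safety cap and lay it down flat on the blank white tile, without dropping it. Then press the cap down, twist it a quarter turn anticlockwise while pressed, and lift it straight up off the bottle. Finish while still holding the cap in the gripper, upright and about 8 cm clear above the bottle's neck, and leave the pots, the jar and the cork block where they are.

Things in the scene. Friction and masses are not known exactly. Their poses are not given: they have to be found in the camera images.
- bottle: White round bottle (84 mm diameter) with a blue label band, fixed upright in a black holder screwed to the table; it cannot move. Origin on its axis at the table top; z up; its -x axis points the way the clip's fin sticks out and is the way the clip is pulled. Flat shoulder at height 90 mm, neck above it.
- bottle_neck (a point): Centre of the top of the neck, on the bottle's axis, 109 mm above the table; axes as the bottle's.
- cap_center (a point): Middle of the red ribbed cap, on its axis, half-way up its 51 mm; z up. Skirt 58 mm in diameter, 25 mm tall; on it a round grip 38 mm in diameter, 26 mm tall, leaving a 10 mm wide flat step round its foot for the fingertips to push on (0.5 mm below this point). Closed: step 122 mm, top 148 mm above the table; x axis parallel to the bottle's.
- clip_fin (a point): Middle of the upright grip fin at the yellow clip's outer end: 10 mm thick (along the clip's y), 28 mm long (x), 38 mm tall above the 5 mm plate. The point is 24 mm above the clip's underside and, clipped in, 58 mm outward (-x) of the bottle's axis. The clip's -x points outward, z up.
- clip_mid (a point): Middle of the clip's plate, 29 mm from the fin's middle along the clip's +x and 21.5 mm below it (2.5 mm above the clip's underside).
- tile_top (a point): Centre of the upper face of the blank white (pale-grey) tile, 201 x 201 x 10 mm, fixed on the table, upper face 10 mm above it; z up, x and y along its edges.
- spring_disc (a joint): How far the spring under the cap is pressed down, in m: 0 with the cap up (6 N preload), 0.0055 at the hard bottom (about 10 N).
- pot_green: Green paint pot with green lid, 56 mm wide, 61 mm tall, bystander; origin at the centre of its underside.
- pot_ochre: Ochre paint pot with black lid, 52 mm wide, 55 mm tall, bystander; origin at the centre of its underside.
- glass_jar: Open glass jar, 66 mm wide, 112 mm tall, bystander; origin at the centre of its underside.
- cork_block: Brown cork sanding block, 44 x 70 x 26 mm, bystander; origin at the centre of its underside.
- clip: The yellow forked clip, 87 x 46 mm, plate 5 mm thick, 30 g, flat on the bottle's shoulder, its fork round the neck under the cap. Origin on its underside, on the bottle's axis when clipped in. Two spring pins hold it: a pull along -x of about 5 to 15 N frees it within 12 mm; it is clear of cap and neck after 48 mm.
- cap: The red cap, 45 g; origin on its axis at the skirt's lower rim. A spring holds it up. Pressed down over 3.5 mm (about 8 N), it can be turned anticlockwise seen from above; after 50 to 130 degrees it lifts off freely. Unpressed, it turns only a few degrees and cannot be lifted. With the clip in, it goes down only 2 mm and cannot be turned.
Things that resemble listed ones, but are neither listed nor needed, are in the scene too. Of the things shaped like the clip, the yellow one is meant. There is more than one size of the cap; the job needs the smallest.

How it is judged:
On the way, in this order (a step that is already met when the one before it is completed fails the run):
1. the clip is pulled out of the bottle, with the cap still closed (horizontal distance between clip and bottle above 0.045 m and contact force between clip and bottle below 0.1 N and horizontal distance between cap_center and bottle_neck below 0.012 m and z of cap_center in the frame of bottle_neck below 0.016 m), for 0.1 s.
2. the clip lies flat on the tile, let go, with the cap still closed (x of clip_mid in the frame of tile_top between -0.09 and 0.09 m and y of clip_mid in the frame of tile_top between -0.09 and 0.09 m and z of clip_mid in the frame of tile_top below 0.012 m and angle between clip_mid's own z axis and vertical below 0.2 rad and contact force between the fingers and clip below 0.1 N and horizontal distance between cap_center and bottle_neck below 0.012 m and z of cap_center in the frame of bottle_neck below 0.016 m), for 0.2 s.
3. the cap is pressed down by the fingers (value of joint spring_disc above 0.0033 m and contact force between the fingers and cap above 1 N and horizontal distance between cap_center and bottle_neck below 0.012 m and z of cap_center in the frame of bottle_neck below 0.016 m), for 0.05 s.
4. the cap is twisted loose, still on the neck (angle between the x axis of cap_center and the x axis of bottle, either way round above 0.75 rad and horizontal distance between cap_center and bottle_neck below 0.012 m and z of cap_center in the frame of bottle_neck below 0.016 m), for 0.05 s.
At the end, for the whole second after the job is handed in: Fingers hold the cap (over 1 N), still, upright within 14 degrees, its middle within 40 mm of the neck axis and 65 to 190 mm above the neck top, not touching the bottle; the clip lies flat, released, its plate's middle within 90 mm of the tile centre along each edge (z of cap_center in the frame of bottle_neck between 0.065 and 0.19 m and horizontal distance between cap_center and bottle_neck below 0.04 m and angle between cap_center's own z axis and vertical below 0.25 rad and contact force between the fingers and cap above 1 N and contact force between cap and bottle below 0.05 N and linear speed of cap below 0.03 m/s and x of clip_mid in the frame of tile_top between -0.09 and 0.09 m and y of clip_mid in the frame of tile_top between -0.09 and 0.09 m and z of clip_mid in the frame of tile_top below 0.012 m and angle between clip_mid's own z axis and vertical below 0.2 rad and contact force between the fingers and clip below 0.1 N and linear speed of clip below 0.02 m/s); the arm keeps its last pose, push and grip.
It fails at once if the green paint pot is shoved or tipped (moved 25 mm or tilted 0.3 rad) (distance of pot_green from where it was at the start of the episode above 0.025 m or angle between pot_green's own z axis and vertical above 0.3 rad).
It fails at once if the ochre paint pot is shoved or tipped (moved 25 mm or tilted 0.3 rad) (distance of pot_ochre from where it was at the start of the episode above 0.025 m or angle between pot_ochre's own z axis and vertical above 0.3 rad).
It fails at once if the glass jar is shoved or tipped (moved 25 mm or tilted 0.3 rad) (distance of glass_jar from where it was at the start of the episode above 0.025 m or angle between glass_jar's own z axis and vertical above 0.3 rad).
It fails at once if the cork block is shoved or tipped (moved 25 mm or tilted 0.3 rad) (distance of cork_block from where it was at the start of the episode above 0.025 m or angle between cork_block's own z axis and vertical above 0.3 rad).
It fails at once if the clip is dropped (falls faster than 0.7 m/s out of the fingers) (linear speed of clip above 0.7 m/s and contact force between the fingers and clip below 0.05 N).
It also fails if it takes over 64 s, if anything falls off the work surface, if the arm or the gripper's body presses on something with over 40 N, if the wrist force passes 120 N, or if a joint passes its speed limit or range.

## Robot

A 6-joint arm with a two-finger parallel gripper is mounted at the origin on the work surface; the furniture and walls round the work are solid. World frame = base frame: x ahead of the robot, y to its left, z up, the work surface at z = 0. Lengths are in m, angles in rad, forces in N, time in s.
With the tool pointing down it reaches from about 0.3 to 0.775 m from the base axis. Payload 14.6 kg.
Tool frame: the origin (TCP) lies midway between the tips of the shut fingers; the grasp point (between the pads) lies 19 mm behind it (manip.hold_point_z is the distance from the TCP to the grasp point, in m); y points along the fingers, x is the direction in which the jaws open and shut, and the axes are right-handed (so a half turn about y gives the same grasp; the last joint's range is limited). The gripper opens to 94 mm and grips with 3 to 60 N. Pads are 16 mm wide; open, the fingers measure 119 mm over their backs; the gripper's body (75 mm by 177 mm) begins 78 mm behind the grasp point.
Start: joints at [1.229, 0.3, 1.521, -0, 1.321, -0.067], TCP at [0.149, 0.529, 0.205] pointing down, gripper open.
Joint ranges: [-3.03, 3.03], [-0.79, 2.21], [0.23, 2.52], [-1.04, 4.18], [0, 3.07], [-2.55, 2.55]. Speed limits (rad/s): [2.22, 2.22, 2.57, 3.14, 3.14, 3.14].

## Interface

Orientations are given as a rotation vector (axis times angle).
In Python, from cell import manip gives the robot as it stands. The module is installed in compiled form; this text tells all that it offers.
- The arm moves only by the shell command python3 -m inch 'ROWS' [OPENING] [FORCE]. ROWS is JSON, a list of rows, each a list of 6 numbers: the shift along the tool's x, y, z in m, then the turn, a rotation vector about the tool's x, y, z in rad. In form: [[dx, dy, dz, wx, wy, wz], ...]. A call has 1 to 12 rows; each row is the pose to reach, as a shift and turn from the pose commanded when the call began, along the tool's axes at that moment; what a row does not reach only later rows make up. A row lasts 1/12 s, in which the tool goes at most 41.7 mm and 7.16 degrees, less where a joint would pass 70% of its speed; a pose out of reach is approached as far as the arm can. A call with a gripper value outside its range is refused whole. OPENING is the finger opening in m, from 0 to 0.094, set as the call begins (- or left out, the last holds). The fingers move at their own pace and stop on an object; FORCE is the grip in N (left out, the last holds). Time passes only in rows, so rows that repeat a pose let the fingers close. It gives the time, the measured TCP pose, the force and the opening at its end, in the units of the state.
- manip.observe(): the state, without advancing time (a new reading comes with each control period).
- manip.camera(name): name is "scene" or "top"; returns the picture (400x640x3 uint8, red, green, blue); there is no depth.
- manip.camera_params(name): a dict with "fx", "fy", "cx", "cy" (pixels), "xyz" and "rotation" of the camera in the world. Camera axes: x right, y down, z forward; pixel columns grow to the right and rows downward; lengths in m; the calibration is good to about 2 mm. A picture is of the moment at which its call begins. camera_params takes no time and is no camera call.
- manip.finish_job(): hands the job in, once; it reports no verdict.
The state is a dict: "t": time; "qpos": joint angles; "joint_velocities": joint speeds; "tau": joint torques, N m; "position": TCP position; "tool_rot": TCP orientation; "force": force on the tool from outside, world axes, zero at the start; "ft_torque": the same for the moment, N m; "grip_width": finger opening in m.
Only numpy, scipy, OpenCV 4.12 (cv2) and the standard library are available. Lean on these libraries where they do the work, as an engineer would, in place of code of your own. Each camera call takes 0.05 s, during which the arm holds its last target.

## Working session

There is one attempt and no reset: what is moved stays moved. The work goes in short steps, Python scripts to look and compute and a shell command to move; the robot and the scene stay as the last step left them, time stands still between calls to the robot, and variables do not carry over. Pictures are saved under pics/ and viewed, and the job is handed in when it is done.

```bash
mkdir -p pics
python3 - <<'E'
from cell import manip
import cv2
print(manip.observe()); print(manip.hold_point_z)
for n in("scene","top"):
    im=manip.camera(n); cv2.imwrite(f"pics/{n}0.png",im[:,:,::-1]); print(n,manip.camera_params(n))
E
```

```text
{'t': 0.0, 'qpos': array([ 1.22942068e+00,  3.00482295e-01,  1.52161460e+00, -1.62129085e-05,
        1.32070016e+00, -6.66277124e-02]), 'joint_velocities': array([-0.00044658,  0.00223973, -0.0005995 , -0.00055013, -0.00063842,
       -0.00033164]), 'tau': array([ 1.75402347e-04, -5.31805980e+01, -3.52741742e+01,  7.08656665e-02,
        2.43156654e-02, -8.48832906e-05]), 'position': array([0.14914577, 0.52910307, 0.20486601]), 'tool_rot': array([-1.32742328, -1.00372965,  1.00539038]), 'force': array([-0.39641674,  0.4523202 , -0.32121121]), 'ft_torque': array([ 0.03538018,  0.00694773, -0.03381559]), 'grip_width': 0.0944051844510073}
0.0188
scene {'fx': 421.2108227220996, 'fy': 421.2108227220996, 'cx': 315.3842007947218, 'cy': 201.01333440818198, 'xyz': array([0.09062202, 0.98031705, 0.76825154]), 'rotation': array([-0.55716094,  2.49726454, -1.38763646])}
top {'fx': 458.22061851421137, 'fy': 458.22061851421137, 'cx': 321.01214468727363, 'cy': 197.09246732483012, 'xyz': array([ 0.31646656, -0.00838111,  1.49730455]), 'rotation': array([-2.1338477 ,  2.12536139, -0.20531667])}
```

View pics/scene0.png

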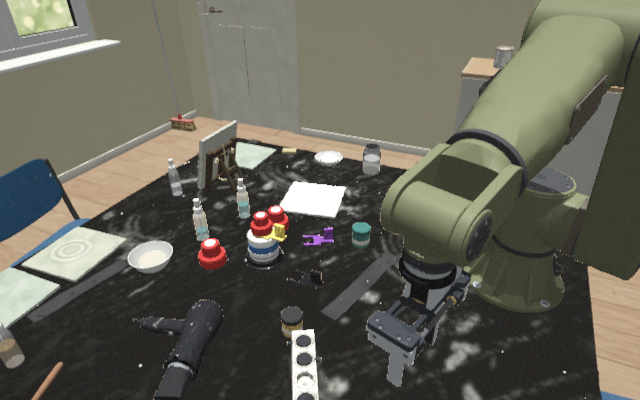

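View pics/top0.png

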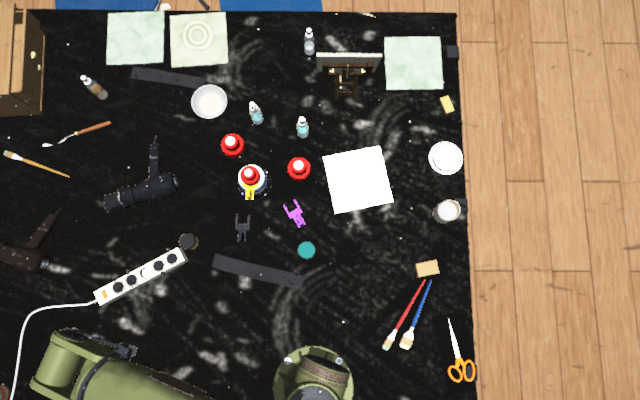

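Run:
```python
from scipy.spatial.transform import Rotation as R
from cell import manip
print(R.from_rotvec(manip.observe()['tool_rot']).as_matrix())
for n in("scene","top"): print(R.from_rotvec(manip.camera_params(n)['rotation']).as_matrix().round(3))
```

```text
[[ 2.71288376e-01 -3.24639785e-04 -9.62498058e-01]
 [ 9.62497582e-01 -9.58930845e-04  2.71288565e-01]
 [-1.01104014e-03 -9.99999488e-01  5.23182166e-05]]
[[-0.901 -0.215  0.376]
 [-0.433  0.479 -0.763]
 [-0.016 -0.851 -0.525]]
[[ 0.003 -0.983  0.182]
 [-1.    -0.005 -0.009]
 [ 0.009 -0.182 -0.983]]
```

```bash
cat > h.py <<'E'
import numpy as np, cv2
from scipy.spatial.transform import Rotation as R
from cell import manip
def ray(n,u,v,z):
    p=manip.camera_params(n); d=R.from_rotvec(p['rotation']).as_matrix()@np.array([(u-p['cx'])/p['fx'],(v-p['cy'])/p['fy'],1])
    o=np.array(p['xyz']); return o+d*(z-o[2])/d[2]
def proj(n,X):
    p=manip.camera_params(n); c=R.from_rotvec(p['rotation']).as_matrix().T@(np.array(X)-p['xyz'])
    return np.array([p['fx']*c[0]/c[2]+p['cx'],p['fy']*c[1]/c[2]+p['cy']])
E
python3 - <<'E'
import cv2,numpy as np
from h import *
t=cv2.imread('pics/top0.png'); s=cv2.imread('pics/scene0.png')
a=cv2.resize(t[125:255,205:335],(520,520),interpolation=cv2.INTER_CUBIC); cv2.imwrite('pics/ct.png',a)
b=cv2.resize(s[190:300,190:390],(800,440),interpolation=cv2.INTER_CUBIC); cv2.imwrite('pics/cs.png',b)
for n,im in(('top',t),('scene',s)):
    h=cv2.cvtColor(im,cv2.COLOR_BGR2HSV)
    for c,lo,hi in(('red',(0,170,60),(8,255,255)),('yel',(22,140,100),(32,255,255)),('white',(0,0,225),(180,25,255))):
        m=cv2.inRange(h,lo,hi); k,l,st,ce=cv2.connectedComponentsWithStats(m)
        for i in range(1,k):
            if st[i,4]>15: print(n,c,st[i],ce[i].round(1))
E
```

```text
top red [221 133  24  25 364] [233.  145.7]
top red [287 157  24  24 352] [298.7 169.2]
top red [241 167  18  18 181] [250.3 176.6]
top yel [244 183  13  17 132] [249.3 191.6]
top yel [455 358  11  11  43] [459.6 363. ]
top white [ 107    4   63   61 2823] [135.2  37.3]
top white [ 170   13   58   54 2446] [198.5  40.1]
top white [306  28   5   4  18] [308.2  29.5]
top white [305  33   8   5  24] [308.3  35. ]
top white [ 385   37   58   53 2871] [413.2  62.6]
top white [306  46   7   4  24] [309.   47.5]
top white [317  53  65   4 232] [347.2  54.6]
top white [81 75  5  5 20] [83.  77.1]
top white [84 78  7  7 27] [87.5 81.6]
top white [193  85  33  34 771] [210.2 102. ]
top white [249 101   9  10  50] [252.4 105.5]
top white [298 116   8  10  48] [301.  120.3]
top white [225 136  10  10  73] [229.6 140.5]
top white [428 141  35  34 888] [445.5 157.6]
top white [ 43 144   8   3  19] [ 45.9 144.8]
top white [ 322  145   72   69 3532] [357.4 179.1]
top white [ 12 154  10   6  37] [ 15.9 156.8]
top white [294 160   9  10  72] [298.1 164.8]
top white [249 164  16  26 111] [259.1 174.8]

[... 674 characters left out ...]
3  83] [279.8 232.4]
scene white [  0  40 118  30 808] [52.3 53.7]
scene white [203 123  29  18  39] [215.5 131.9]
scene white [236 143  38  25 430] [250.2 152.9]
scene white [315 151  28  11 228] [328.6 156.2]
scene white [ 271  182   75   35 1712] [312.1 198.7]
scene white [256 212   9   5  35] [260.2 214.2]
scene white [  24  228  101   51 2009] [ 75.8 252.9]
scene white [247 229  21  14 100] [255.  237.5]
scene white [205 239  10   7  57] [209.5 242.2]
scene white [138 250  33  18 387] [151.6 258.3]
scene white [  0 276  44  22 457] [ 21.9 285.4]
scene white [ 37 282  21  14 121] [ 46.7 287.8]
scene white [  0 300  38  27 346] [ 14.5 310.5]
scene white [292 330  26  70 966] [303.6 366.7]
```

View pics/ct.png

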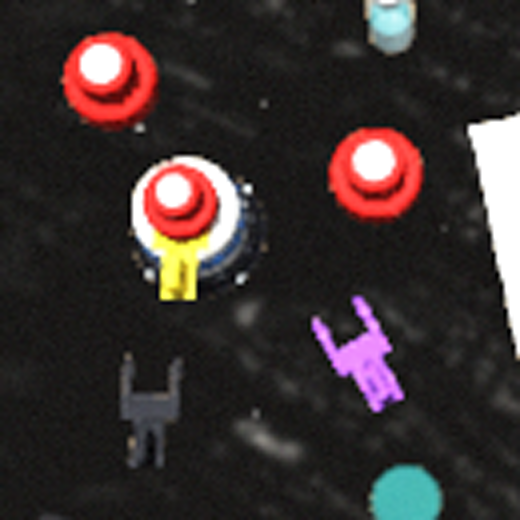

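View pics/cs.png

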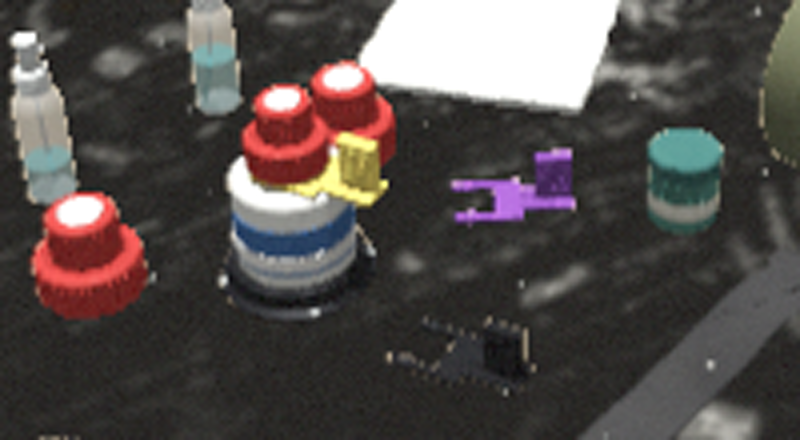

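Run:
```python
import cv2,numpy as np
from h import *
for u,v,z in((247.6,172.3,.148),(249.9,176,.122),(249.5,176,.11)): print(ray('top',u,v,z).round(4))
# bottle shoulder circle: hull of white+red+yellow
t=cv2.imread('pics/top0.png');h=cv2.cvtColor(t,cv2.COLOR_BGR2HSV)
print('scene cap top',ray('scene',190+282/4,190+98/4,.148).round(4))
# shoulder in crop: x 132..238, y 155..; 
cx,cy=205+186/4-.4,125+208/4-.4; print('shoulder',ray('top',cx,cy,.09).round(4))
# yellow contour
m=cv2.inRange(h,(22,110,80),(34,255,255)); m[:150]=0;m[210:]=0;m[:,:230]=0;m[:,270:]=0
ys,xs=np.nonzero(m)
for y in range(ys.min(),ys.max()+1):
    r=xs[ys==y]; print(y,r.min(),r.max(),ray('top',(r.min()+r.max())/2,y,.133).round(4))
for n,pts in(('cs fin top corners',[(345,133),(337,158),(376,145),(378,168)]),):
    for p in pts: print(p, ray('scene',190+p[0]/4,190+p[1]/4,.133).round(4))
# tile
m=cv2.inRange(h,(0,0,200),(180,40,255));k,l,st,ce=cv2.connectedComponentsWithStats(m);i=l[180,358]
c=max(cv2.findContours((l==i).astype('uint8'),0,1)[0],key=cv2.contourArea)
b=cv2.boxPoints(cv2.minAreaRect(c)); w=np.array([ray('top',*q,.01) for q in b]);print('tile',w.round(4),w.mean(0))
for nm,u,v,z in(('green',306,249.5,.061),('ochre',188.5,241.5,.055),('jar',447.3,210.3,.112),('cork',428,268,.026),('purple fin',300,224,.043),('capR',298.5,169,.04),('capL',233,145.5,.04),('glue',302,127,.06)): print(nm,ray('top',u,v,z).round(3))
cv2.imwrite('pics/yy.png',cv2.resize(t[160:205,228:273],(720,720),interpolation=cv2.INTER_NEAREST))
```

```text
[0.6414 0.2016 0.148 ]
[0.636  0.1982 0.122 ]
[0.6388 0.2012 0.11  ]
scene cap top [0.6397 0.2005 0.148 ]
shoulder [0.6416 0.1992 0.09  ]
183 244 244 [0.6116 0.2138 0.133 ]
184 244 256 [0.6085 0.1954 0.133 ]
185 244 256 [0.6054 0.1953 0.133 ]
186 243 256 [0.6023 0.1968 0.133 ]
187 246 253 [0.5992 0.1967 0.133 ]
188 247 253 [0.5961 0.195  0.133 ]
189 245 253 [0.593 0.198 0.133]
190 245 254 [0.5899 0.1964 0.133 ]
191 246 254 [0.5869 0.1948 0.133 ]
192 245 253 [0.5838 0.1977 0.133 ]
193 245 253 [0.5807 0.1976 0.133 ]
194 245 253 [0.5776 0.1975 0.133 ]
195 245 253 [0.5745 0.1974 0.133 ]
196 245 253 [0.5714 0.1973 0.133 ]
197 245 253 [0.5684 0.1972 0.133 ]
198 245 253 [0.5653 0.1971 0.133 ]
199 245 253 [0.5622 0.197  0.133 ]
(345, 133) [0.5922 0.2004 0.133 ]
(337, 158) [0.5826 0.2272 0.133 ]
(376, 145) [0.5667 0.204  0.133 ]
(378, 168) [0.5529 0.2259 0.133 ]
tile [[ 0.7325 -0.023   0.01  ]
 [ 0.7787 -0.2232  0.01  ]
 [ 0.5778 -0.2612  0.01  ]
 [ 0.5339 -0.0654  0.01  ]] [ 0.6557016  -0.14319634  0.01      ]
green [0.416 0.025 0.061]
ochre [0.44  0.394 0.055]
jar [ 0.534 -0.408  0.112]
cork [ 0.361 -0.363  0.026]
purple fin [0.498 0.045 0.043]
capR [0.679 0.053 0.04 ]
capL [0.758 0.269 0.04 ]
glue [0.816 0.042 0.06 ]
```

View pics/yy.png

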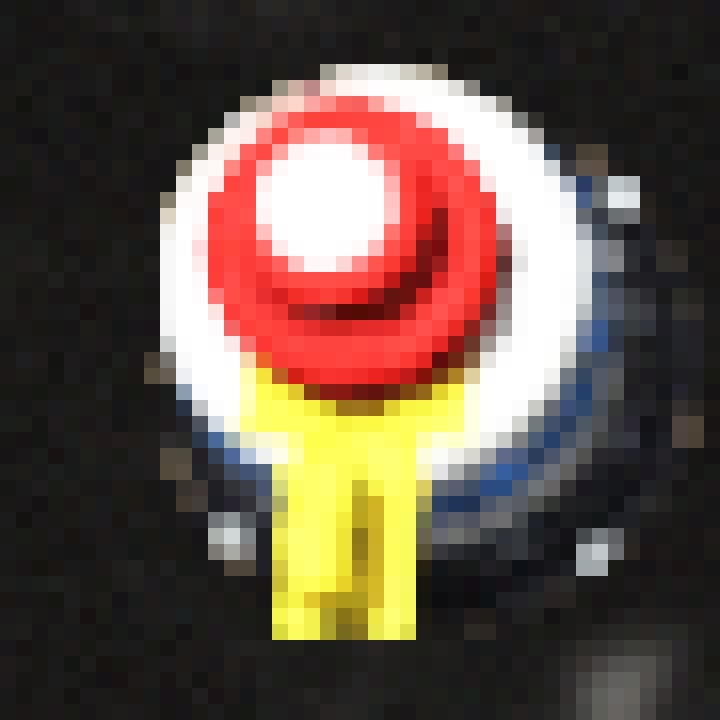

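Run:
```python
import cv2,numpy as np
from h import *
s=cv2.imread('pics/scene0.png')
cv2.imwrite('pics/ys.png',cv2.resize(s[210:255,240:300],(800,600),interpolation=cv2.INTER_CUBIC))
for v,a,b in((185,243.5,257),(195,245,254)):
    print(ray('top',a-.5,v,.095).round(4),ray('top',b-.5,v,.095).round(4))
for yaw in(-.15,0,.15):
  c=np.array([.640,.2005]);
  for q in((-.044,.005),(-.072,.005),(-.072,-.005),(-.044,-.005)):
    w=c+np.array([[np.cos(yaw),-np.sin(yaw)],[np.sin(yaw),np.cos(yaw)]])@q
    print(yaw,'top',proj('top',[*w,.133]).round(1),'scene',((proj('scene',[*w,.133])-[240,210])*13.33).round(0),'base',((proj('scene',[*w,.095])-[240,210])*13.33).round(0))
```

```text
[0.6134 0.2228 0.095 ] [0.6136 0.1807 0.095 ]
[0.5816 0.2171 0.095 ] [0.5818 0.1891 0.095 ]
-0.15 top [244.4 187.6] scene [432. 201.] base [445. 356.]
-0.15 top [242.7 196.6] scene [543. 246.] base [554. 402.]
-0.15 top [246.  197.1] scene [574. 221.] base [585. 377.]
-0.15 top [247.7 188.1] scene [463. 177.] base [476. 331.]
0 top [246.6 188. ] scene [454. 186.] base [466. 340.]
0 top [246.2 197.1] scene [577. 219.] base [587. 375.]
0 top [249.6 197.1] scene [601. 193.] base [612. 347.]
0 top [249.8 188. ] scene [479. 160.] base [491. 314.]
0.15 top [248.7 188.1] scene [472. 169.] base [484. 323.]
0.15 top [249.8 197.1] scene [603. 190.] base [613. 345.]
0.15 top [253.1 196.6] scene [621. 163.] base [631. 317.]
0.15 top [252.  187.7] scene [490. 141.] base [502. 295.]
```

View pics/ys.png

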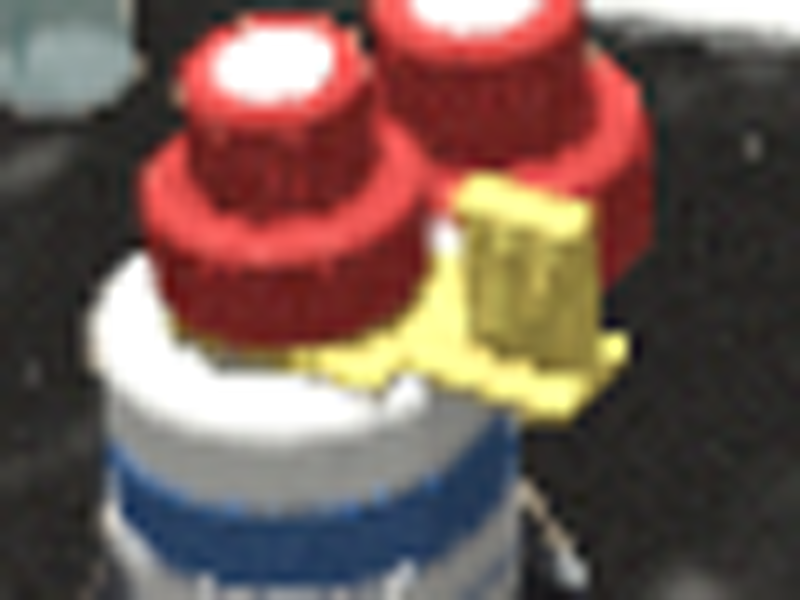

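Candidate clips in the top view are yellow (249,192) on the bottle, purple (296,213) and black (242,226). The yellow one with its fork under the cap is meant. Candidate caps are (233,146) and (299,169), both on the table and about 24 px wide, and (250,177) at about 18 px, even though it stands higher. The last is the smallest and sits on the bottle. The enlarged crops confirm both choices.

The cap axis is at about (0.640, 0.2005). The fin is at about (0.582, 0.2015) with yaw about 0. Next I move above the fin.

```bash
cat >> h.py <<'E'
def delta(target,ang):
    """rows delta in tool axes to reach TCP target with tool x at world angle ang (deg), tool y straight down"""
    o=manip.observe(); M=R.from_rotvec(o['tool_rot']).as_matrix()
    a=np.radians(ang); T=np.array([[np.cos(a),0,-np.sin(a)],[np.sin(a),0,np.cos(a)],[0,-1,0]])
    d=M.T@(np.array(target)-o['position']); w=R.from_matrix(M.T@T).as_rotvec()
    print('t',round(o['t'],2),'pos',o['position'].round(4),'ang',round(np.degrees(np.arctan2(M[1,0],M[0,0])),2),'F',o['force'].round(2),'w',round(o['grip_width'],4),'q6',o['qpos'][5].round(2))
    print('delta',d.round(4),w.round(3))
E
python3 -m inch '[[-0.01,0,-0.025,0,0,0],[-0.022,-0.002,-0.055,0,-0.02,0],[-0.036,-0.005,-0.09,0,-0.05,0],[-0.05,-0.01,-0.125,0,-0.08,0],[-0.064,-0.015,-0.16,0,-0.11,0],[-0.078,-0.02,-0.195,0,-0.14,0],[-0.092,-0.02,-0.23,0,-0.16,0],[-0.106,-0.02,-0.265,0,-0.18,0],[-0.12,-0.02,-0.3,0,-0.2,0],[-0.132,-0.02,-0.33,0,-0.22,0],[-0.144,-0.02,-0.36,0,-0.24,0],[-0.156,-0.02,-0.39,0,-0.26,0]]' 0.06 20
python3 -c "
from h import *
delta([.578,.2015,.19],90)"
```

```text
t: 1.1
position: [0.4833, 0.272, 0.2252]
tool_rot: [-1.216, -1.198, 1.199]
force: [0.4, 0.8, -0.9]
grip_width: 0.06
t 1.1 pos [0.4833 0.272  0.2252] ang 89.2 F [ 0.39  0.82 -0.88] w 0.06 q6 -1.11
delta [-0.0691  0.0351 -0.0957] [-0.001 -0.014 -0.   ]
```

```bash
python3 -m inch '[[-0.02,0.005,-0.028,0,-0.014,0],[-0.04,0.01,-0.056,0,-0.014,0],[-0.056,0.02,-0.078,0,-0.014,0],[-0.065,0.03,-0.09,0,-0.014,0],[-0.069,0.035,-0.096,0,-0.014,0],[-0.069,0.035,-0.096,0,-0.014,0],[-0.069,0.035,-0.096,0,-0.014,0]]' 0.045 20
python3 - <<'E'
from h import *
delta([.578,.2015,.10],90)
a=manip.camera('scene');b=manip.camera('top')
A=cv2.resize(a[150:270,220:340],(560,560),interpolation=cv2.INTER_CUBIC)
cv2.imwrite('pics/s1.png',A[:,:,::-1])
E
```

```text
t: 1.68
position: [0.5768, 0.2034, 0.1904]
tool_rot: [-1.209, -1.208, 1.209]
force: [-0.6, -0.7, 0.4]
grip_width: 0.0446
t 1.68 pos [0.5768 0.2034 0.1904] ang 89.96 F [-0.59 -0.68  0.37] w 0.0446 q6 -1.29
delta [-0.0019  0.0904 -0.0013] [-0.001 -0.001 -0.   ]
```

View pics/s1.png

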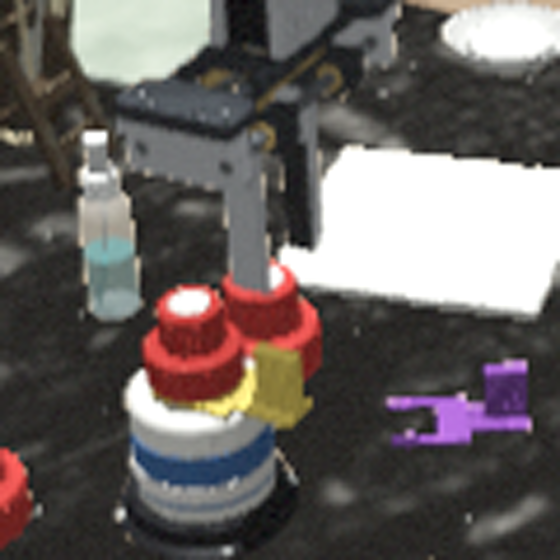

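The open fingers are above the fin and still clear of the cap. I descend and close.

```bash
python3 -m inch '[[-0.002,0.02,0,0,0,0],[-0.002,0.04,0,0,0,0],[-0.002,0.06,0,0,0,0],[-0.002,0.075,0,0,0,0],[-0.002,0.083,0,0,0,0],[-0.002,0.089,0,0,0,0],[-0.002,0.089,0,0,0,0]]' - 20
python3 -c "
from h import *
delta([.578,.2015,.10],90)"
python3 -m inch '[[0,0,0,0,0,0],[0,0,0,0,0,0],[0,0,0,0,0,0],[0,0,0,0,0,0],[0,0,0,0,0,0]]' 0 15
python3 - <<'E'
from h import *
delta([.578,.2015,.10],90)
a=manip.camera('scene')
A=cv2.resize(a[150:270,220:340],(560,560),interpolation=cv2.INTER_CUBIC)
cv2.imwrite('pics/s2.png',A[:,:,::-1])
E
```

```text
t: 2.37
position: [0.5769, 0.2014, 0.1012]
tool_rot: [-1.209, -1.209, 1.209]
force: [-0.2, 0.2, -0.4]
grip_width: 0.0448
t 2.37 pos [0.5769 0.2014 0.1012] ang 89.99 F [-0.15  0.18 -0.37] w 0.0448 q6 -1.29
delta [ 0.0001  0.0012 -0.0011] [-0. -0. -0.]
t: 2.78
position: [0.5774, 0.201, 0.1018]
tool_rot: [-1.21, -1.209, 1.208]
force: [-0.4, 0.0, 0.7]
grip_width: 0.0151
t 2.78 pos [0.5774 0.201  0.1018] ang 89.95 F [-0.43  0.05  0.67] w 0.0151 q6 -1.29
delta [ 0.0005  0.0018 -0.0006] [ 0.001 -0.001  0.   ]
```

View pics/s2.png

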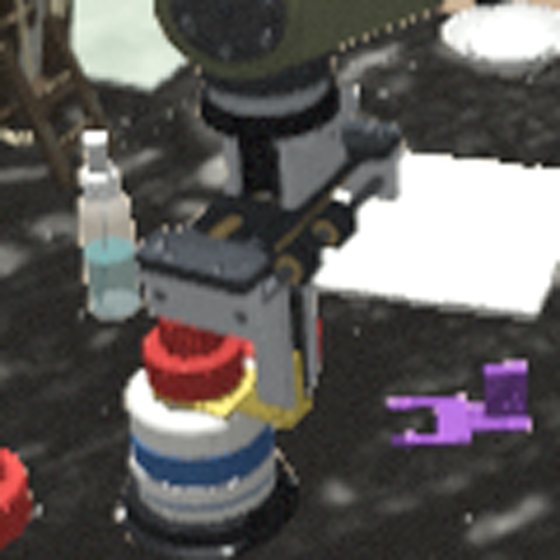

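Width is 15 mm and still closing. I let it finish with a firmer grip.

```bash
python3 -m inch '[[0,0,0,0,0,0],[0,0,0,0,0,0],[0,0,0,0,0,0],[0,0,0,0,0,0]]' 0 35
python3 -m inch '[[0,0,0.002,0,0,0],[0,0,0.004,0,0,0],[0,0,0.006,0,0,0],[0,0,0.008,0,0,0],[0,0,0.010,0,0,0],[0,0,0.012,0,0,0],[0,0,0.014,0,0,0],[0,0,0.016,0,0,0]]'
python3 -c "
from h import *
delta([.578,.2015,.10],90)"
```

```text
t: 3.17
position: [0.5775, 0.2007, 0.1017]
tool_rot: [-1.21, -1.209, 1.208]
force: [1.2, -4.2, 1.8]
grip_width: 0.0098
t: 3.83
position: [0.5612, 0.2011, 0.1016]
tool_rot: [-1.21, -1.209, 1.208]
force: [1.7, -1.9, 2.7]
grip_width: 0.0095
t 3.83 pos [0.5612 0.2011 0.1016] ang 89.96 F [ 1.73 -1.92  2.75] w 0.0095 q6 -1.29
delta [ 0.0004  0.0016 -0.0168] [ 0.    -0.001  0.   ]
```

```bash
python3 -m inch '[[0,0,0.004,0,0,0],[0,0,0.008,0,0,0],[0,0,0.013,0,0,0],[0,0,0.018,0,0,0],[0,0,0.023,0,0,0],[0,0,0.028,0,0,0],[0,0,0.033,0,0,0],[0,0,0.038,0,0,0],[0,0,0.043,0,0,0],[0,0,0.047,0,0,0],[0,0,0.05,0,0,0],[0,0,0.05,0,0,0]]'
python3 - <<'E'
from h import *
delta([.51,.2015,.15],90)
a=manip.camera('scene')
A=cv2.resize(a[150:270,220:340],(560,560),interpolation=cv2.INTER_CUBIC)
cv2.imwrite('pics/s3.png',A[:,:,::-1])
E
```

```text
t: 4.83
position: [0.5107, 0.201, 0.1014]
tool_rot: [-1.209, -1.208, 1.209]
force: [0.6, -0.6, -0.4]
grip_width: 0.01
t 4.83 pos [0.5107 0.201  0.1014] ang 89.96 F [ 0.65 -0.62 -0.43] w 0.01 q6 -1.26
delta [ 0.0005 -0.0486  0.0007] [-0.    -0.001 -0.   ]
```

View pics/s3.png

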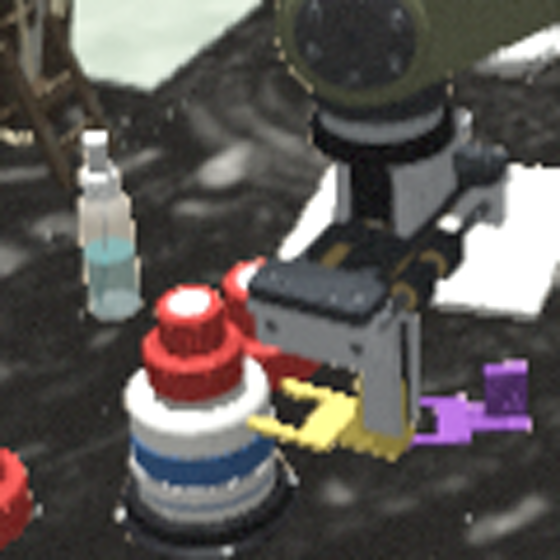

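The yellow clip is out and held level, and the cap is still in place. I carry it over to the tile.

```bash
python3 -m inch '[[0,-0.008,0.001,0,0,0],[0,-0.022,0.001,0,0,0],[-0.01,-0.038,0.001,0,0,0],[-0.03,-0.048,0,0,0,0],[-0.056,-0.052,-0.005,0,0,0],[-0.084,-0.052,-0.013,0,0,0],[-0.112,-0.052,-0.022,0,0,0],[-0.14,-0.052,-0.031,0,0,0],[-0.168,-0.052,-0.04,0,0,0],[-0.196,-0.052,-0.05,0,0,0],[-0.222,-0.052,-0.06,0,0,0],[-0.248,-0.052,-0.07,0,0,0]]'
python3 -m inch '[[-0.024,0,-0.01,0,0,0],[-0.046,0,-0.02,0,0,0],[-0.066,0,-0.029,0,0,0],[-0.082,0,-0.036,0,0,0],[-0.09,0,-0.04,0,0,0],[-0.095,0,-0.042,0,0,0],[-0.095,0,-0.042,0,0,0],[-0.095,0,-0.042,0,0,0]]'
python3 - <<'E'
from h import *
delta([.622,-.143,.0214],90)
a=manip.camera('scene')
A=cv2.resize(a[100:240,240:440],(800,560),interpolation=cv2.INTER_CUBIC)
cv2.imwrite('pics/s4.png',A[:,:,::-1])
E
```

```text
t: 5.88
position: [0.5815, -0.0486, 0.1542]
tool_rot: [-1.21, -1.209, 1.208]
force: [0.9, 0.5, 0.1]
grip_width: 0.0095
t: 6.55
position: [0.6228, -0.1414, 0.1535]
tool_rot: [-1.209, -1.209, 1.209]
force: [-0.1, 0.4, -0.8]
grip_width: 0.0096
t 6.55 pos [ 0.6228 -0.1414  0.1535] ang 89.97 F [-0.06  0.39 -0.81] w 0.0096 q6 -1.85
delta [-0.0016  0.1321  0.0008] [-0.    -0.001  0.   ]
```

View pics/s4.png

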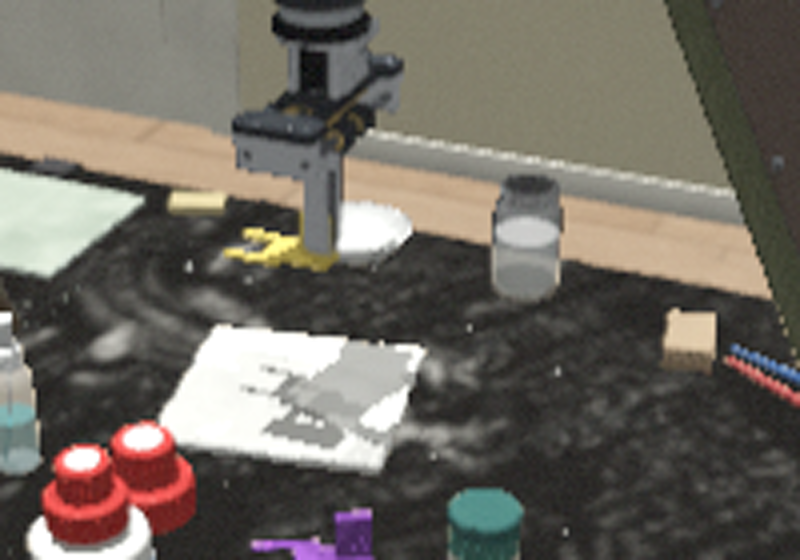

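```bash
python3 -m inch '[[0,0.012,0,0,0,0],[0,0.03,0,0,0,0],[0,0.05,0,0,0,0],[0,0.07,0,0,0,0],[0,0.088,0,0,0,0],[0,0.103,0,0,0,0],[0,0.114,0,0,0,0],[0,0.121,0,0,0,0],[0,0.125,0,0,0,0],[0,0.127,0,0,0,0],[0,0.127,0,0,0,0]]'
python3 -m inch '[[0,0.0015,0,0,0,0],[0,0.003,0,0,0,0],[0,0.0045,0,0,0,0],[0,0.0045,0,0,0,0]]'
python3 -c "
from h import *
delta([.622,-.143,.0214],90)"
```

```text
t: 7.52
position: [0.6231, -0.142, 0.0266]
tool_rot: [-1.21, -1.209, 1.209]
force: [0.7, -0.5, -0.8]
grip_width: 0.0095
t: 7.85
position: [0.623, -0.1421, 0.022]
tool_rot: [-1.21, -1.209, 1.209]
force: [-0.2, -0.3, -0.6]
grip_width: 0.0099
t 7.85 pos [ 0.623  -0.1421  0.022 ] ang 89.95 F [-0.17 -0.29 -0.58] w 0.0099 q6 -1.85
delta [-0.0009  0.0006  0.001 ] [ 0.    -0.001 -0.   ]
```

```bash
python3 -m inch '[[0,0.0008,0,0,0,0],[0,0.0016,0,0,0,0],[0,0.0016,0,0,0,0]]'
python3 -m inch '[[0,0.0008,0,0,0,0],[0,0.0008,0,0,0,0]]'
```

```text
t: 8.1
position: [0.6231, -0.1421, 0.0219]
tool_rot: [-1.21, -1.209, 1.209]
force: [-7.3, 1.9, 13.9]
grip_width: 0.0098
t: 8.27
position: [0.6232, -0.1421, 0.0218]
tool_rot: [-1.21, -1.209, 1.209]
force: [-11.6, 3.7, 21.4]
grip_width: 0.0096
```

```bash
python3 -m inch '[[0,-0.0008,0,0,0,0],[0,-0.0016,0,0,0,0],[0,-0.0016,0,0,0,0]]'
python3 -m inch '[[0,0,0,0,0,0],[0,0,0,0,0,0],[0,0,0,0,0,0],[0,0,0,0,0,0],[0,0,0,0,0,0]]' 0.026 15
python3 -m inch '[[0,-0.005,0,0,0,0],[0,-0.015,0,0,0,0],[0,-0.03,0,0,0,0],[0,-0.05,0,0,0,0],[0,-0.075,0,0,0,0],[0,-0.1,0,0,0,0],[0,-0.13,0,0,0,0],[0,-0.16,0,0,0,0],[0,-0.18,0,0,0,0],[0,-0.19,0,0,0,0]]'
python3 - <<'E'
from h import *
delta([.640,.2005,.21],-5)
a=manip.camera('scene');b=manip.camera('top')
A=cv2.resize(a[160:240,240:360],(600,400),interpolation=cv2.INTER_CUBIC)
cv2.imwrite('pics/s5.png',A[:,:,::-1])
cv2.imwrite('pics/t5.png',cv2.resize(b[130:250,220:420],(800,480))[:,:,::-1])
E
```

```text
t: 8.52
position: [0.6232, -0.1421, 0.0219]
tool_rot: [-1.21, -1.209, 1.208]
force: [-3.2, 0.9, 8.3]
grip_width: 0.0098
t: 8.93
position: [0.6229, -0.142, 0.021]
tool_rot: [-1.209, -1.208, 1.209]
force: [-0.2, 0.2, 0.4]
grip_width: 0.0258
t: 9.77
position: [0.6236, -0.1422, 0.2155]
tool_rot: [-1.214, -1.212, 1.207]
force: [-0.5, 0.7, 0.6]
grip_width: 0.0263
t 9.77 pos [ 0.6236 -0.1422  0.2155] ang 89.96 F [-0.51  0.7   0.6 ] w 0.0263 q6 -1.85
delta [ 0.3427  0.0051 -0.0161] [0.005 1.657 0.003]
```

View pics/s5.png

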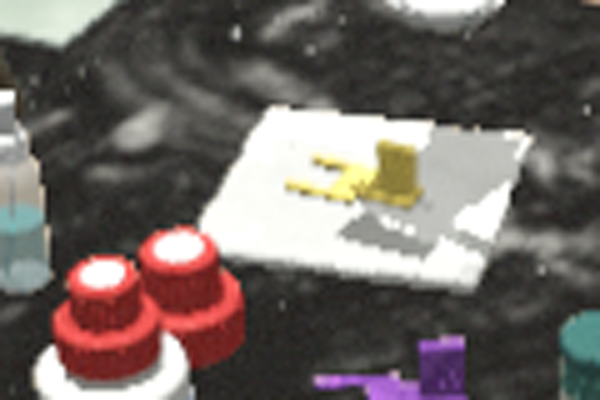

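View pics/t5.png

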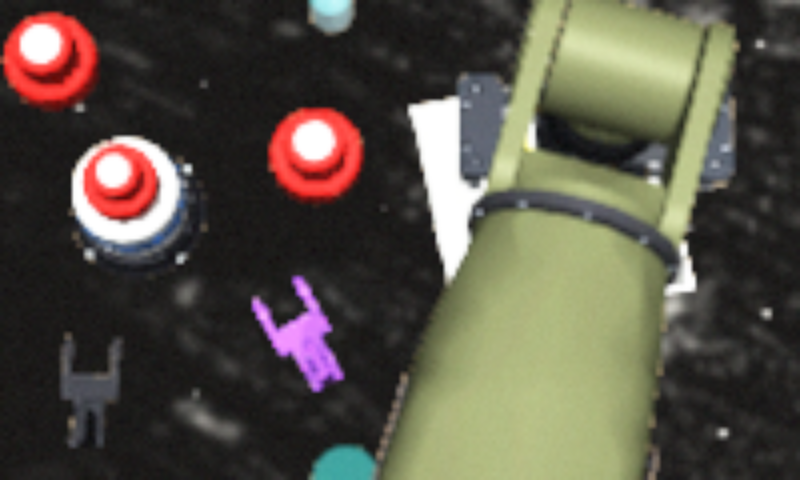

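The clip lies flat on the tile, fin up and released, at about (370,175) in the enlarged crop. I refine the cap axis now that the shoulder is clear.

Run:
```python
from h import *
for n,box in(('top',(225,275,150,215)),('scene',(235,300,200,280))):
    b=manip.camera(n); h=cv2.cvtColor(b,cv2.COLOR_RGB2HSV); x0,x1,y0,y1=box
    red=cv2.inRange(h,(0,130,50),(10,255,255))|cv2.inRange(h,(172,130,50),(180,255,255))
    if n=='top':
        m=red[y0:y1,x0:x1]; c=max(cv2.findContours(m,0,1)[0],key=cv2.contourArea)
        e=cv2.minEnclosingCircle(c); print(e,ray(n,e[0][0]+x0,e[0][1]+y0,.118))
        wh=cv2.inRange(h,(0,0,170),(180,60,255))[y0:y1,x0:x1]; 
        k,l,st,ce=cv2.connectedComponentsWithStats(wh)
        print([ (s.tolist(),cc.round(1).tolist()) for s,cc in zip(st[1:],ce[1:]) if s[4]>20])
        both=cv2.morphologyEx(wh|m,cv2.MORPH_OPEN,np.ones((3,3),np.uint8)); c=max(cv2.findContours(both,0,1)[0],key=cv2.contourArea); e=cv2.minEnclosingCircle(c); print('shoulder',e,ray(n,e[0][0]+x0,e[0][1]+y0,.09))
        for z in(.123,.118,.148): print(z,proj(n,[.640,.2005,z]))
    A=cv2.resize(b[y0:y1,x0:x1],None,fx=8,fy=8,interpolation=cv2.INTER_NEAREST)
    for z,r,col in((.148,.019,(0,255,0)),(.122,.029,(0,255,255)),(.09,.042,(255,0,255))):
        pts=np.array([(proj(n,[.640+r*np.cos(a),.2005+r*np.sin(a),z])-[x0-.5,y0-.5])*8 for a in np.linspace(0,6.283,40)]).astype(int)
        cv2.polylines(A,[pts],True,col,1)
    cv2.imwrite(f'pics/ov_{n}.png',A[:,:,::-1])
```

```text
((24.676469802856445, 25.235294342041016), 9.260136604309082) [0.63938813 0.19953996 0.118     ]
[([13, 14, 27, 27, 280], [26.8, 28.7]), ([19, 18, 9, 9, 58], [22.8, 22.4])]
shoulder ((25.88596534729004, 27.289474487304688), 13.649544715881348) [0.63933795 0.19975546 0.09      ]
0.123 [249.13639597 174.66718587]
0.118 [249.37103071 175.04032966]
0.148 [247.93821426 172.76169627]
```

View pics/ov_top.png

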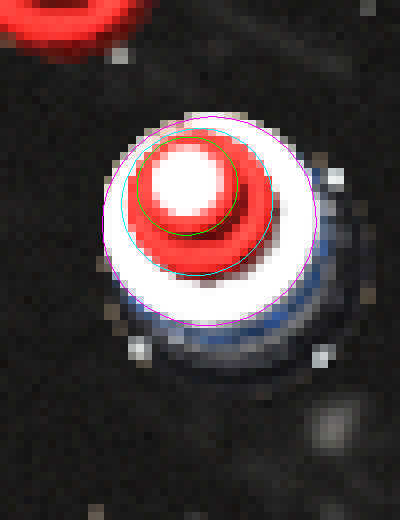

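View pics/ov_scene.png

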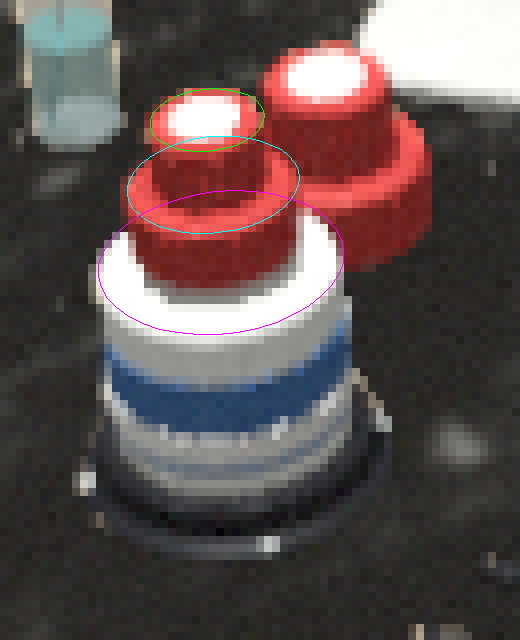

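```bash
python3 -m inch '[[0.008,0,0,0,0.03,0],[0.024,0,0,0,0.1,0],[0.05,0,-0.002,0,0.2,0],[0.078,0,-0.004,0,0.3,0],[0.106,0,-0.006,0,0.4,0],[0.134,0,-0.008,0,0.5,0],[0.162,0,-0.01,0,0.6,0],[0.19,0,-0.011,0,0.7,0],[0.218,0,-0.012,0,0.8,0],[0.246,0,-0.013,0,0.9,0],[0.274,0,-0.014,0,1.0,0],[0.3,0,-0.0145,0,1.1,0]]' 0.056 15
python3 -c "
from h import *
delta([.639,.200,.2],0)"
```

```text
t: 10.97
position: [0.6371, 0.1594, 0.209]
tool_rot: [-1.54, -0.362, 0.367]
force: [-0.2, 0.3, -0.4]
grip_width: 0.056
t 10.97 pos [0.6371 0.1594 0.209 ] ang 26.66 F [-0.18  0.3  -0.41] w 0.056 q6 -0.28
delta [0.02   0.009  0.0354] [-0.     0.465 -0.003]
```

```bash
python3 -m inch '[[0.01,0,0.017,0,0.1,0],[0.016,0.003,0.029,0,0.2,0],[0.019,0.006,0.034,0,0.3,0],[0.02,0.009,0.0354,0,0.4,0],[0.02,0.009,0.0354,0,0.465,0],[0.02,0.009,0.0354,0,0.465,0],[0.02,0.009,0.0354,0,0.465,0],[0.02,0.009,0.0354,0,0.465,0]]'
python3 - <<'E'
from h import *
delta([.639,.200,.126],0)
a=manip.camera('scene')
A=cv2.resize(a[160:280,210:330],(560,560),interpolation=cv2.INTER_CUBIC)
cv2.imwrite('pics/s6.png',A[:,:,::-1])
E
```

```text
t: 11.63
position: [0.6394, 0.1984, 0.2013]
tool_rot: [-1.571, -0.005, 0.007]
force: [-0.2, -0.1, -0.2]
grip_width: 0.056
t 11.63 pos [0.6394 0.1984 0.2013] ang 0.41 F [-0.16 -0.14 -0.17] w 0.056 q6 0.24
delta [-0.0003  0.0753  0.0017] [ 0.     0.007 -0.001]
```

View pics/s6.png

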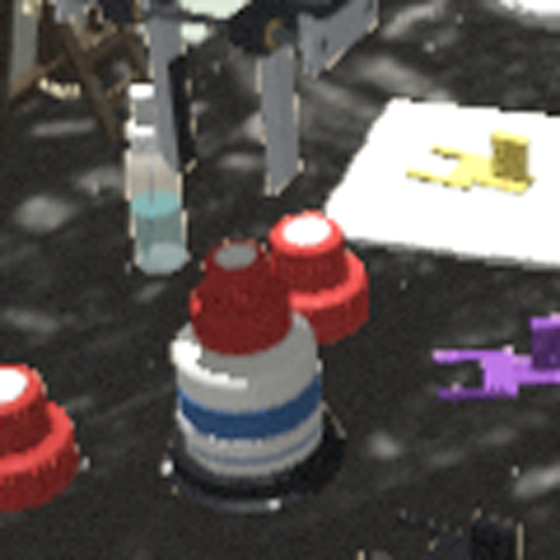

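The fingers straddle the cap. I descend to just above the step and close.

```bash
python3 -m inch '[[0,0.012,0.0008,0,0,0],[0,0.03,0.0016,0,0,0],[0,0.046,0.0016,0,0,0],[0,0.058,0.0016,0,0,0],[0,0.067,0.0016,0,0,0],[0,0.073,0.0016,0,0,0],[0,0.075,0.0016,0,0,0],[0,0.075,0.0016,0,0,0]]'
python3 -m inch '[[0,0,0,0,0,0],[0,0,0,0,0,0],[0,0,0,0,0,0],[0,0,0,0,0,0],[0,0,0,0,0,0],[0,0,0,0,0,0]]' 0 15
python3 -c "
from h import *
delta([.639,.200,.122],0)"
```

```text
t: 12.35
position: [0.6395, 0.2001, 0.127]
tool_rot: [-1.571, -0.004, 0.004]
force: [0.3, -0.3, 1.5]
grip_width: 0.056
t: 12.85
position: [0.6402, 0.2002, 0.128]
tool_rot: [-1.57, -0.006, 0.002]
force: [4.8, -1.6, 5.6]
grip_width: 0.0376
t 12.85 pos [0.6402 0.2002 0.128 ] ang 0.28 F [ 4.84 -1.57  5.57] w 0.0376 q6 0.24
delta [-0.0012  0.006  -0.0002] [-0.     0.005  0.002]
```

```bash
python3 -m inch '[[0.0006,0.001,0,0,0,0],[0.0006,0.002,0,0,0,0],[0.0006,0.003,0,0,0,0],[0.0006,0.004,0,0,0,0],[0.0006,0.005,0,0,0,0],[0.0006,0.006,0,0,0,0],[0.0006,0.006,0,0,0,0]]' - 25
python3 -c "
from h import *
delta([.639,.200,.122],0)"
```

```text
t: 13.43
position: [0.6404, 0.2003, 0.1226]
tool_rot: [-1.57, -0.005, 0.003]
force: [-1.2, -1.2, 11.8]
grip_width: 0.0374
t 13.43 pos [0.6404 0.2003 0.1226] ang 0.29 F [-1.22 -1.15 11.83] w 0.0374 q6 0.24
delta [-0.0014  0.0006 -0.0002] [-0.     0.005  0.001]
```

```bash
python3 -m inch '[[0,0.001,0,0,0,0],[0,0.002,0,0,0,0],[0,0.002,0,0,0,0]]'
python3 - <<'E'
from h import *
delta([.639,.200,.122],0)
a=manip.camera('scene')
A=cv2.resize(a[180:270,220:310],(560,560),interpolation=cv2.INTER_CUBIC)
cv2.imwrite('pics/s7.png',A[:,:,::-1])
E
```

```text
t: 13.68
position: [0.6405, 0.2003, 0.1225]
tool_rot: [-1.57, -0.006, 0.002]
force: [-7.3, -2.1, 24.7]
grip_width: 0.0375
t 13.68 pos [0.6405 0.2003 0.1225] ang 0.29 F [-7.3  -2.06 24.68] w 0.0375 q6 0.24
delta [-0.0015  0.0005 -0.0003] [-0.001  0.005  0.002]
```

View pics/s7.png

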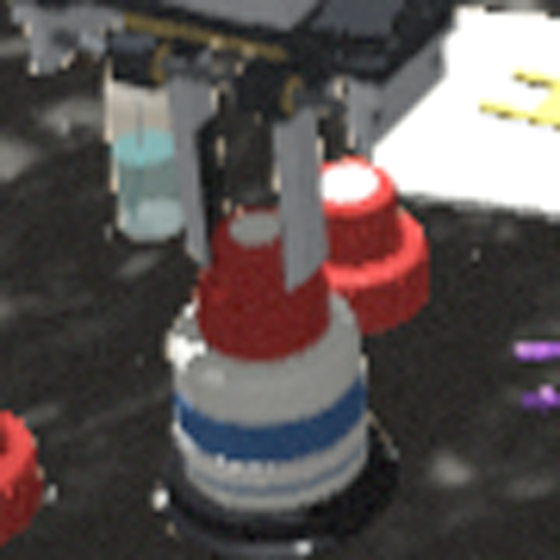

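The press bottomed out at 25 N. I ease it to about 15 N, grip harder and twist anticlockwise, which is negative about tool y.

```bash
python3 -m inch '[[0,-0.0007,0,0,0,0],[0,-0.0007,0,0,0,0],[0,-0.0007,0,0,-0.04,0],[0,-0.0007,0,0,-0.1,0],[0,-0.0007,0,0,-0.17,0],[0,-0.0007,0,0,-0.24,0],[0,-0.0007,0,0,-0.31,0],[0,-0.0007,0,0,-0.38,0],[0,-0.0007,0,0,-0.45,0],[0,-0.0007,0,0,-0.52,0],[0,-0.0007,0,0,-0.52,0]]' - 40
python3 -c "
from h import *
delta([.6405,.2003,.122],95); print(manip.observe()['ft_torque'])"
```

```text
t: 14.65
position: [0.6409, 0.2005, 0.1226]
tool_rot: [-1.531, -0.418, 0.412]
force: [-1.2, -0.3, 18.4]
grip_width: 0.037
t 14.65 pos [0.6409 0.2005 0.1226] ang 30.34 F [-1.2  -0.29 18.44] w 0.037 q6 -0.28
delta [-0.0004  0.0006  0.    ] [ 0.003 -1.128  0.003]
[-0.26195785  0.44327177 -0.00266163]
```

```bash
python3 -m inch '[[0,0,0,0,-0.06,0],[0,0,0,0,-0.15,0],[0,0,0,0,-0.25,0],[0,0,0,0,-0.35,0],[0,0,0,0,-0.45,0],[0,0,0,0,-0.55,0],[0,0,0,0,-0.65,0],[0,0,0,0,-0.75,0],[0,0,0,0,-0.85,0],[0,0,0,0,-0.95,0],[0,0,0,0,-1.05,0],[0,0,0,0,-1.12,0]]'
python3 -m inch '[[0,0,0,0,0,0],[0,0,0,0,0,0],[0,0,0,0,0,0]]'
python3 - <<'E'
from h import *
delta([.6405,.2003,.122],95); print(manip.observe()['ft_torque'])
a=manip.camera('scene')
A=cv2.resize(a[180:270,220:310],(560,560),interpolation=cv2.INTER_CUBIC)
cv2.imwrite('pics/s8.png',A[:,:,::-1])
E
```

```text
t: 15.65
position: [0.6409, 0.2002, 0.1226]
tool_rot: [-1.173, -1.27, 1.266]
force: [-2.6, -1.8, 19.0]
grip_width: 0.037
t: 15.9
position: [0.6409, 0.2002, 0.1226]
tool_rot: [-1.175, -1.266, 1.262]
force: [-2.6, -1.6, 19.3]
grip_width: 0.0374
t 15.9 pos [0.6409 0.2002 0.1226] ang 94.26 F [-2.64 -1.56 19.32] w 0.0374 q6 -1.4
delta [0.0001 0.0006 0.0004] [ 0.003 -0.013  0.   ]
[-0.58489781  0.51341525  0.04730953]
```

View pics/s8.png

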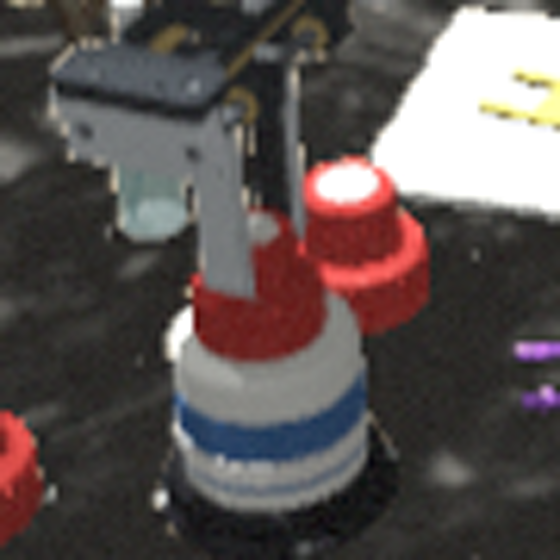

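Turned 94° with grip width unchanged. I lift gently and watch the force.

```bash
python3 -m inch '[[0,-0.001,0,0,0,0],[0,-0.002,0,0,0,0],[0,-0.003,0,0,0,0],[0,-0.004,0,0,0,0],[0,-0.0055,0,0,0,0],[0,-0.007,0,0,0,0],[0,-0.0085,0,0,0,0],[0,-0.01,0,0,0,0],[0,-0.01,0,0,0,0]]'
python3 - <<'E'
from h import *
delta([.6405,.2003,.21],94)
a=manip.camera('scene')
A=cv2.resize(a[180:270,220:310],(560,560),interpolation=cv2.INTER_CUBIC)
cv2.imwrite('pics/s9.png',A[:,:,::-1])
E
```

```text
t: 16.7
position: [0.6397, 0.1999, 0.1293]
tool_rot: [-1.173, -1.262, 1.265]
force: [1.0, -3.1, -0.1]
grip_width: 0.037
t 16.7 pos [0.6397 0.1999 0.1293] ang 94.24 F [ 1.03 -3.06 -0.14] w 0.037 q6 -1.4
delta [ 0.0003 -0.0807 -0.0007] [-0.001  0.004 -0.   ]
```

View pics/s9.png

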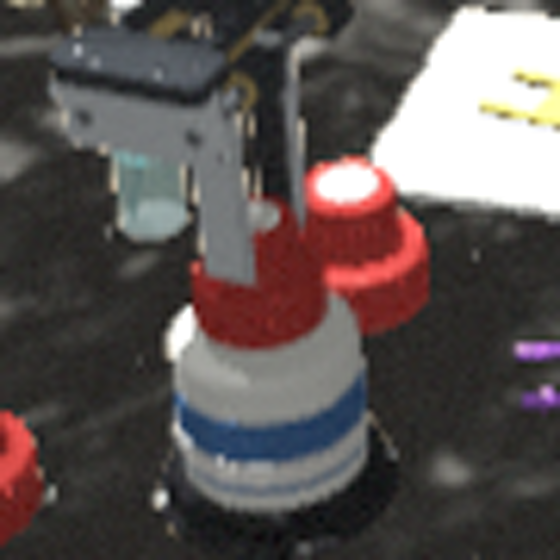

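```bash
python3 -m inch '[[0,-0.002,0,0,0,0],[0,-0.005,0,0,0,0],[0,-0.009,0,0,0,0],[0,-0.014,0,0,0,0],[0,-0.02,0,0,0,0],[0,-0.026,0,0,0,0],[0,-0.034,0,0,0,0],[0,-0.044,0,0,0,0],[0,-0.054,0,0,0,0],[0,-0.064,0,0,0,0],[0,-0.074,0,0,0,0],[0,-0.082,0,0,0,0]]'
python3 -m inch '[[0,-0.003,0,0,0,0],[0,-0.004,0,0,0,0],[0,-0.004,0,0,0,0],[0,-0.004,0,0,0,0],[0,-0.004,0,0,0,0],[0,-0.004,0,0,0,0]]'
python3 - <<'E'
from h import *
delta([.6405,.2003,.21],94)
a=manip.camera('scene');b=manip.camera('top')
A=cv2.resize(a[140:280,200:400],(800,560),interpolation=cv2.INTER_CUBIC)
cv2.imwrite('pics/s10.png',A[:,:,::-1])
cv2.imwrite('pics/t10.png',b[:,:,::-1])
E
```

```text
t: 17.75
position: [0.6403, 0.2002, 0.2135]
tool_rot: [-1.174, -1.264, 1.263]
force: [-0.9, -0.3, -1.0]
grip_width: 0.0374
t: 18.25
position: [0.64, 0.2001, 0.2153]
tool_rot: [-1.173, -1.263, 1.264]
force: [-0.1, 0.1, -0.5]
grip_width: 0.0371
t 18.25 pos [0.64   0.2001 0.2153] ang 94.25 F [-0.11  0.09 -0.48] w 0.0371 q6 -1.4
delta [ 0.0001  0.0053 -0.0005] [-0.001  0.004 -0.   ]
```

View pics/s10.png

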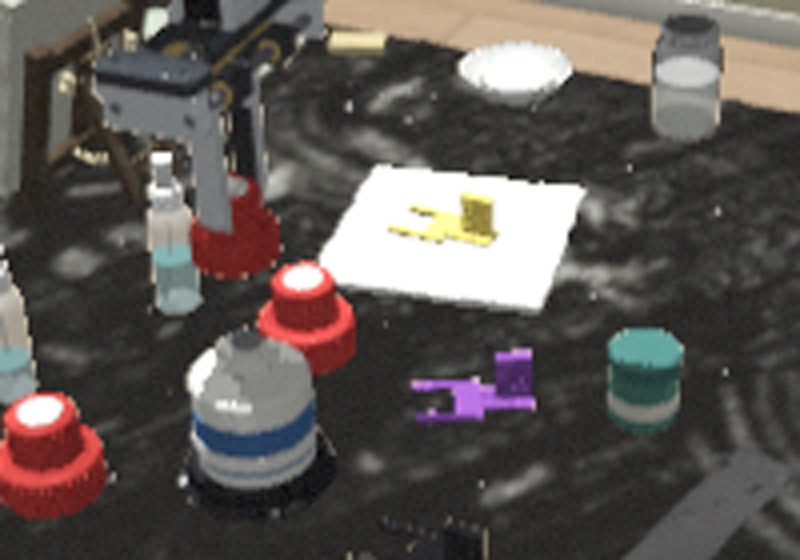

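View pics/t10.png

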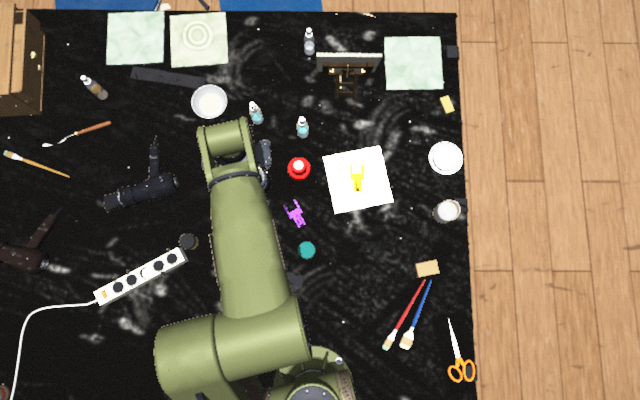

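The cap hangs upright in the fingers, high above the bare neck. The clip is flat mid-tile at top pixel (357,177), and the bystanders have not moved. I hand in.

```bash
python3 -c "
from cell import manip
o=manip.observe(); print(o['joint_velocities'].round(3),o['grip_width'])
print(manip.finish_job())"
```

```text
[ 0.    -0.003 -0.002 -0.001 -0.001 -0.001] 0.03725425200611365
the job is handed in; nothing more can be done
None
```

The bottle is open and the job is handed in at about 18 s of the 64 s allowed; no verdict was reported.

- **Clip:** I pulled it straight out about 67 mm sideways and laid it on the tile. The last pictures show it lying flat and released near the tile's centre.
- **Cap:** I pressed it to its hard stop (peaking at about 25 N), turned it 94° anticlockwise while pressed at about 19 N, and lifted it straight up.
- **Last checks:** The cap was upright in the fingers (opening 37 mm, grip set to 40 N) and the arm was still. By calculation its middle was about 100 mm above the neck top, leaving about 75 mm clear underneath. In the pictures the neck was bare and the green pot, ochre pot, jar and cork block looked unmoved.
- **Not confirmed directly:**
  - I had no reading of the spring's travel or the cap's own rotation. I inferred both from the hard stop, the unchanged grip width and the free lift-off.
  - My position estimates for the cap from the two cameras differed by about 1–2 mm, which is within the stated calibration.

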